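# Find the full pigment pot by feel and slide it onto the ink mixer

## Task

One of the three identical black pigment pots on the grey deck is full and the other two are nearly empty: find the full one by nudging them, then slide it onto the mixer's square metal plate so that it stands flat in the middle and the plate sinks under it. Never put an empty pot on the plate, never lift or tip a pot, and leave the empties about where they stood (within 5 cm) and all the other things in their places.

Things in the scene. Friction and masses are not known exactly. Their poses are not given: they have to be found in the camera images.
- mixer: the half of the grey work deck that holds the mixer plate, a fixed slab 400 x 320 x 24 mm (x, y, z); origin at the centre of its underside on the table, so its top is 24 mm above the table. The sprung plate lies 70 mm to the -x side of its centre. Its long side joins the plain half flush, without a step
- deck: the plain half of the deck, a fixed grey slab of the same size, 400 x 320 x 24 mm, joined flush to the mixer half on its +y or its -y side; origin at the centre of its underside
- plate_mid (a point): centre of the top of the mixer's square bare-metal plate, 101 x 101 mm, framed by a thin flat yellow line; the plate rests flush with the deck and sinks 5 mm under a full pot, but not under an empty one, so that a full pot ends in a shallow square recess
- plate (a joint): how far the plate has sunk, m: 0 up (flush), 0.005 fully down; a push of about 2 N sinks it
- pot_a: one of three pigment pots that look the same: black, round, 76 mm across at the thick 16 mm foot ring and 70 mm above it, with a closed white lid 69 mm across, 60 mm high over all; origin at the centre of its underside, z up. Full it weighs about 0.55 kg, empty about 0.11 kg; which pot is full cannot be seen
- pot_b: one of three pigment pots that look the same: black, round, 76 mm across at the thick 16 mm foot ring and 70 mm above it, with a closed white lid 69 mm across, 60 mm high over all; origin at the centre of its underside, z up. Full it weighs about 0.55 kg, empty about 0.11 kg; which pot is full cannot be seen
- pot_c: one of three pigment pots that look the same: black, round, 76 mm across at the thick 16 mm foot ring and 70 mm above it, with a closed white lid 69 mm across, 60 mm high over all; origin at the centre of its underside, z up. Full it weighs about 0.55 kg, empty about 0.11 kg; which pot is full cannot be seen
- tape: bystander: blue roll of tape standing flat, 56 mm across, 24 mm high; origin at the centre of its underside
- weight: bystander: brass paperweight with a knob, 52 mm across, 40 mm high; origin at the centre of its underside
- ink: bystander: green ink bottle with orange cap, 38 mm across, 75 mm high; origin at the centre of its underside
- eraser: bystander: white eraser block 30 x 50 x 18 mm (x, y, z); origin at the centre of its underside
- cap_tray: bystander: yellow open tray 45 x 60 x 18 mm (x, y, z); origin at the centre of its underside
- beaker: bystander: clear beaker, 72 mm across, 85 mm high, standing on the table beside the deck; origin at the centre of its underside

How it is judged:
At the end, for the whole second after the job is handed in: The plate is sunk by over 4 mm under one pot, which stands flat (within 0.035 rad), at rest and within 20 mm of the plate's centre; the two other pots stand upright and at rest within 60 mm of where they started (value of joint plate above 0.004 m and ((horizontal distance between pot_a and plate_mid below 0.02 m and angle between each of pot_a, pot_b, pot_c's own z axis and vertical below 0.035 rad and linear speed of each of pot_a, pot_b, pot_c below 0.02 m/s and distance of each of pot_b, pot_c from where it was at the start of the episode below 0.06 m) or (horizontal distance between pot_b and plate_mid below 0.02 m and angle between each of pot_b, pot_a, pot_c's own z axis and vertical below 0.035 rad and linear speed of each of pot_b, pot_a, pot_c below 0.02 m/s and distance of each of pot_a, pot_c from where it was at the start of the episode below 0.06 m) or (horizontal distance between pot_c and plate_mid below 0.02 m and angle between each of pot_c, pot_a, pot_b's own z axis and vertical below 0.035 rad and linear speed of each of pot_c, pot_a, pot_b below 0.02 m/s and distance of each of pot_a, pot_b from where it was at the start of the episode below 0.06 m))); the robot touches nothing.
It fails at once if an empty pot was put on the plate (a pot stood over the plate's middle and the plate did not sink) ((horizontal distance between pot_a and plate_mid below 0.01 m and value of joint plate below 0.001 m) or (horizontal distance between pot_b and plate_mid below 0.01 m and value of joint plate below 0.001 m) or (horizontal distance between pot_c and plate_mid below 0.01 m and value of joint plate below 0.001 m)).
It fails at once if a pot was lifted off the deck by over 12 mm, or pushed off it (height (world z) of any of pot_a, pot_b, pot_c above 0.036 m or height (world z) of any of pot_a, pot_b, pot_c below 0.012 m).
It fails at once if a pot was tipped by over 0.3 rad (angle between any of pot_a, pot_b, pot_c's own z axis and vertical above 0.3 rad).
It fails at once if another thing was shifted by over 25 mm or knocked over (distance of any of tape, weight, ink, eraser, cap_tray, beaker from where it was at the start of the episode above 0.025 m or angle between any of tape, weight, ink, eraser, cap_tray, beaker's own z axis and vertical above 0.4 rad).
It also fails if it takes over 72 s, if anything falls off the work surface, if the arm or the gripper's body presses on something with over 40 N, if the wrist force passes 120 N, or if a joint passes its speed limit or range.

## Robot

A 7-joint arm with a two-finger parallel gripper is mounted at the origin on the work surface. World frame = base frame: x ahead of the robot, y to its left, z up, the work surface at z = 0. Lengths are in m, angles in rad, forces in N, time in s.
With the tool pointing down it reaches from about 0.425 to 1.025 m from the base axis. Payload 9.4 kg.
Tool frame: the origin (TCP) lies midway between the tips of the shut fingers; the grasp point (between the pads) lies 19 mm behind it; z points along the fingers, y is the line along which they close (so a half turn about z gives the same grasp; the last joint's range is limited). The gripper opens to 93 mm and grips with 3 to 60 N. Pads are 15 mm wide; open, the fingers measure 128 mm over their backs; the gripper's body (75 mm by 188 mm) begins 65 mm behind the grasp point.
Start: joints at [-1.2, 0.599, -0.003, 1.599, 0.002, 0.943, -0.08], TCP at [0.314, 0.654, 0.219] pointing down, gripper open.
Joint ranges: [-2.57, 2.57], [-0.35, 1.97], [-1.29, 1.29], [0.11, 2.56], [-1.05, 4.19], [0.11, 1.86], [-2.63, 2.63]. Speed limits (rad/s): [2.22, 2.22, 3.01, 3.01, 3.14, 3.14, 3.14].

## Interface

Orientations are given as a unit quaternion [w, x, y, z].
In Python, from rig import ctrl, viewer gives the robot as it stands. The module is installed in compiled form; this text tells all that it offers.
- The arm moves only by the shell command python3 -m handwheel 'ROWS' [FORCE]. ROWS is JSON, a list of rows, each a list of 7 numbers: the shift along the tool's x, y, z in mm, then the turn, a rotation vector about the tool's x, y, z in degrees, then the closure in counts, from 0 (fully open) to 255 (shut). In form: [[x, y, z, rx, ry, rz, gripper], ...]. A call has 1 to 10 rows; each row is the pose to reach, as a shift and turn from the pose commanded when the call began, along the tool's axes at that moment; what a row does not reach only later rows make up. A row lasts 1/8 s, in which the tool goes at most 62.5 mm and 10.7 degrees, less where a joint would pass 70% of its speed; a pose out of reach is approached as far as the arm can. A call with a gripper value outside its range is refused whole. The fingers move at their own pace and stop on an object; FORCE is the grip in N (left out, the last holds). Time passes only in rows, so rows that repeat a pose let the fingers close. It gives the time, the measured TCP pose, the force, the opening and the grip force at its end, in the units of the state.
- ctrl.observe(): the state, without advancing time (a new reading comes with each control period).
- viewer.get_image(name): name is "side" or "top"; returns a dict with "color" (480x640x3 uint8, red, green, blue), "K" (3x3 intrinsics, pixels), "rvec" (rotation vector, rad) and "tvec" (3), from world to camera coordinates, as OpenCV has them. Camera axes: x right, y down, z forward; pixel columns grow to the right and rows downward; lengths in m; the calibration is good to about 2 mm. A picture is of the moment at which its call begins. There is no depth.
- ctrl.hand_in(): hands the job in; it is judged then, once.
The state is a dict: "time": time; "q": joint angles; "dq": joint speeds; "effort": joint torques, N m; "tcp_pos": TCP position; "tcp_rot": TCP orientation; "contact_force": force on the tool from outside, world axes, zero at the start; "ft_torque": the same for the moment, N m; "opening": finger opening in m; "finger_force": force on a finger pad.
Only numpy, scipy, OpenCV 4.12 (cv2) and the standard library are available. Lean on these libraries where they do the work, as an engineer would, in place of code of your own. Each camera call takes 0.05 s, during which the arm holds its last target. There are 200 camera calls.

## Working session

There is one attempt and no reset: what is moved stays moved. The work goes in short steps, Python scripts to look and compute and a shell command to move; the robot and the scene stay as the last step left them, time stands still between calls to the robot, and variables do not carry over. Pictures are saved under pics/ and viewed, at most 10 in all, crops included, and the job is handed in when it is done.

```bash
mkdir -p pics; cat > h.py <<'E'
import numpy as np, cv2
from rig import ctrl, viewer
def shot(n,f):
    d=viewer.get_image(n); cv2.imwrite(f,cv2.cvtColor(np.asarray(d["color"]),cv2.COLOR_RGB2BGR)); return d
def ray(d,uv,z):
    R,_=cv2.Rodrigues(np.array(d["rvec"],float)); t=np.array(d["tvec"],float).ravel(); K=np.array(d["K"])
    c=-R.T@t; v=R.T@np.linalg.inv(K)@np.array([uv[0],uv[1],1.]); return (c+v*(z-c[2])/v[2])
E
python3 - <<'E'
from h import *
for n in("top","side"):
    d=shot(n,f"pics/{n}0.png")
    R,_=cv2.Rodrigues(np.array(d["rvec"],float)); print(n,-R.T@np.array(d["tvec"]).ravel())
    np.save(f"{n}.npy",d,allow_pickle=True)
s=ctrl.observe(); print({k:np.round(v,3) for k,v in s.items()})
E
```

```text
top [0.39691954 0.06838331 1.06828071]
side [ 0.46736582 -0.65196942  0.4779814 ]
{'time': np.float64(0.1), 'q': array([-1.2  ,  0.6  , -0.003,  1.6  ,  0.002,  0.943, -0.08 ]), 'dq': array([-0.001, -0.002,  0.   , -0.003,  0.002, -0.   , -0.   ]), 'effort': array([ 5.0000e-03, -7.6656e+01,  1.5020e+00, -2.5294e+01, -5.2000e-02,
        1.4000e-02,  0.0000e+00]), 'tcp_pos': array([0.314, 0.653, 0.218]), 'tcp_rot': array([-0.   ,  0.222,  0.975, -0.001]), 'contact_force': array([-0.361,  0.647, -0.006]), 'ft_torque': array([ 0.011, -0.035, -0.027]), 'finger_force': np.float64(0.0), 'opening': np.float64(0.093)}
```

View pics/top0.png

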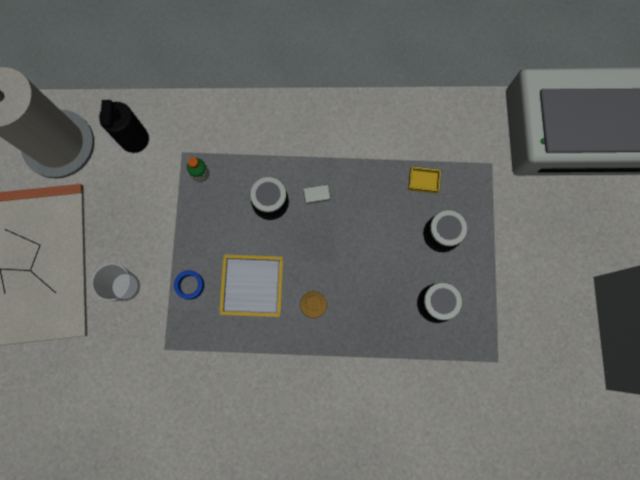

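View pics/side0.png

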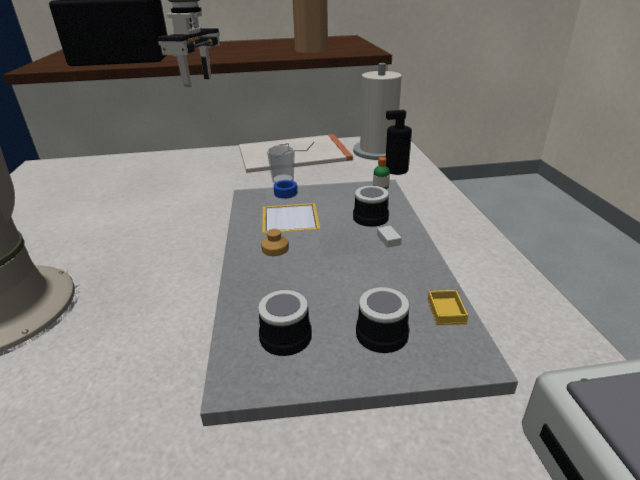

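Top view: the plate is centred near (252,286). The pot lids are at (268,195), (449,230) and (443,302), the tape is at (189,285) and the weight at (313,305). The side view confirms the layout.

```bash
python3 - <<'E'
from h import *
d=np.load("top.npy",allow_pickle=True).item(); s=np.load("side.npy",allow_pickle=True).item()
g=cv2.cvtColor(np.asarray(d["color"]),cv2.COLOR_RGB2HSV)
# refine lids: bright low-sat pixels in window
def lid(u,v,r=24):
    w=np.zeros(g.shape[:2],np.uint8); w[v-r:v+r,u-r:u+r]=((g[v-r:v+r,u-r:u+r,2]>140))*255
    c=max(cv2.findContours(w,0,2)[0],key=cv2.contourArea); return cv2.minEnclosingCircle(c)
for n,u,v in(("P1",268,195),("P2",449,230),("P3",443,302)):
    c,r=lid(u,v); print(n,c,r,ray(d,c,.084).round(4))
for n,uv,z in(("tape",(189,285),.048),("weight",(313,305),.05),("eraser",(317,194),.042),("tray",(425,180),.042),("ink cap",(195,162),.099),("beakertop",(125,287),.085)):
    print(n,ray(d,uv,z).round(3))
for uv in((181,153),(494,163),(498,361),(165,351)): print("corner",ray(d,uv,.024).round(4))
y=((g[...,0]>18)&(g[...,0]<32)&(g[...,1]>120)).astype(np.uint8); y[:,300:]=0
c=max(cv2.findContours(y,0,2)[0],key=cv2.contourArea); b=cv2.minAreaRect(c); print(b, ray(d,b[0],.024).round(4),[ray(d,p,.024).round(3) for p in cv2.boxPoints(b)])
for n,uv in(("P3",(284,307)),("P2",(384,305)),("P1",(372,195))): print("side",n,ray(s,uv,.084).round(4))
E
```

```text
P1 (267.5882263183594, 193.4705810546875) 16.59678840637207 [0.6848 0.1499 0.084 ]
P2 (448.9696960449219, 227.18182373046875) 17.124526977539062 [ 0.6161 -0.1935  0.084 ]
P3 (443.2137756347656, 300.9565124511719) 17.946596145629883 [ 0.4772 -0.1748  0.084 ]
tape [0.514 0.302 0.048]
weight [0.474 0.065 0.05 ]
eraser [0.695 0.055 0.042]
tray [ 0.723 -0.162  0.042]
ink cap [0.744 0.288 0.099]
beakertop [0.507 0.411 0.085]
corner [0.7902 0.3342 0.024 ]
corner [ 0.7639 -0.3099  0.024 ]
corner [ 0.367  -0.2879  0.024 ]
corner [0.3906 0.3487 0.024 ]
((250.90972900390625, 285.2563781738281), (60.591552734375, 59.83216094970703), 2.2906100749969482) [0.5157 0.186  0.024 ] [array([0.46 , 0.246, 0.024]), array([0.578, 0.245, 0.024]), array([0.572, 0.124, 0.024]), array([0.455, 0.129, 0.024])]
side P3 [ 0.478  -0.1817  0.084 ]
side P2 [ 0.6133 -0.2013  0.084 ]
side P1 [0.6813 0.1349 0.084 ]
```

```bash
cat >> h.py <<'E'
from scipy.spatial.transform import Rotation as Ro
def rows(x,y,z,yaw=0):
    "tool-frame shift (mm) to world target; rz so that tool y points along world angle yaw (deg)"
    s=ctrl.observe(); q=s["tcp_rot"]; R=Ro.from_quat([q[1],q[2],q[3],q[0]])
    v=R.inv().apply(np.array([x,y,z])-s["tcp_pos"])*1000; yt=R.as_matrix()[:,1]
    rz=np.degrees(np.arctan2(yt[1],yt[0]))-yaw
    print("shift",v.round(1),"rz",round((rz+90)%180-90,1),"t",round(s["time"],2),"tcp",s["tcp_pos"].round(4),"F",np.round(s["contact_force"],2),"open",s["opening"])
E
python3 -c "
from h import *
rows(.682,.147,.2)"
```

```text
shift [-551.1 -296.8   18.3] rz 64.3 t 0.1 tcp [0.3138 0.6531 0.2178] F [-0.36  0.65 -0.01] open 0.09300803966182476
```

```bash
python3 -m handwheel '[[-551,-297,18,0,0,64.3,0],[-551,-297,18,0,0,64.3,0],[-551,-297,18,0,0,64.3,0],[-551,-297,18,0,0,64.3,0],[-551,-297,18,0,0,64.3,0],[-551,-297,18,0,0,64.3,0],[-551,-297,18,0,0,64.3,0],[-551,-297,18,0,0,64.3,0],[-551,-297,18,0,0,64.3,0],[-551,-297,18,0,0,64.3,0]]'; python3 -c "
from h import *
rows(.682,.147,.1)"
```

```text
time: 1.35
tcp_pos: [0.6821, 0.1467, 0.2003]
tcp_rot: [-0.0, 0.707, 0.708, -0.0]
contact_force: [0.2, 0.6, -0.8]
opening: 0.0929
finger_force: 0.0
shift [ 3.000e-01 -1.000e-01  1.003e+02] rz 0.1 t 1.35 tcp [0.6821 0.1467 0.2003] F [ 0.24  0.62 -0.78] open 0.09294627759580512
```

```bash
python3 -m handwheel '[[0,0,50,0,0,0,0],[0,0,90,0,0,0,0],[0,0,110,0,0,0,0],[0,0,120,0,0,0,0],[0,0,130,0,0,0,0],[0,0,140,0,0,0,0],[0,0,150,0,0,0,0],[0,0,154,0,0,0,0],[0,0,154,0,0,0,0]]'; python3 - <<'E'
from h import *
F=[]
for i in range(6):
    viewer.get_image("top"); F.append(ctrl.observe()["contact_force"])
print(np.mean(F,0).round(2),np.std(F,0).round(2))
shot("side","pics/s1.png"); im=cv2.imread("pics/s1.png")[120:320,250:500]; cv2.imwrite("pics/s1c.png",cv2.resize(im,None,fx=3,fy=3))
E
```

```text
time: 2.48
tcp_pos: [0.6812, 0.1482, 0.0464]
tcp_rot: [-0.0, 0.707, 0.707, -0.0]
contact_force: [-0.0, 0.2, -0.0]
opening: 0.0933
finger_force: 0.0
[-0.11  0.13 -0.05] [0.31 0.45 0.37]
```

View pics/s1c.png

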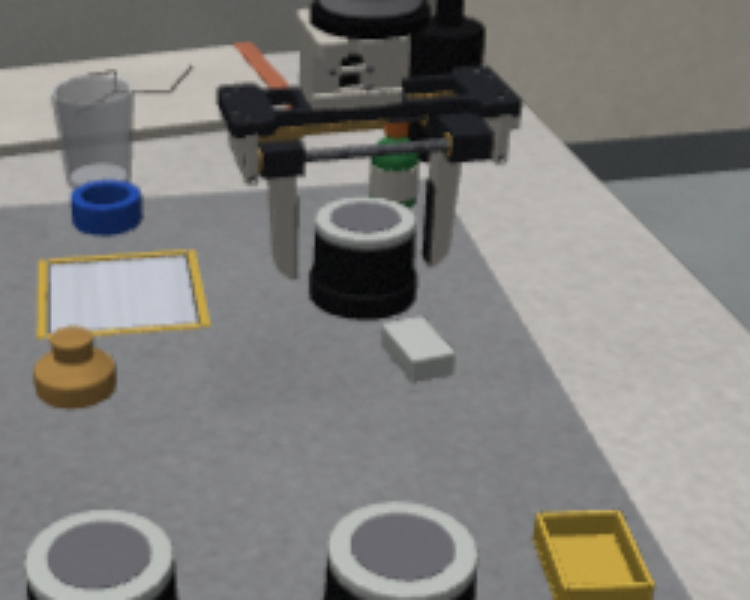

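The side view shows the fingers straddling pot 1, tips just above its foot ring. The pot looks slightly nearer in y than the fingers.

```bash
python3 - <<'E'
from h import *
s=np.load("side.npy",allow_pickle=True).item()
print("tips seen",ray(s,(370,210),.046),"pot1",ray(s,(371.5,195),.084))
P=lambda p:cv2.projectPoints(np.array([p]),s["rvec"],s["tvec"],s["K"],None)[0].ravel()
print(P([.681,.148,.046]), P([.681,.148,.084]),P([.681,.14,.084]))
rows(.68,.143,.0445)
E
```

```text
tips seen [0.68041969 0.14224113 0.046     ] pot1 [0.6803477  0.13505823 0.084     ]
[369.60482191 208.71593788] [370.26408544 192.26127534] [371.21773667 193.92955335]
shift [-5.2 -1.4  2.5] rz 0.0 t 2.83 tcp [0.6814 0.1482 0.047 ] F [ 0.02  0.27 -0.3 ] open 0.09260721257640907
```

```bash
cat > f.py <<'E'
from h import *
F=[]
for i in range(8):
    viewer.get_image("top"); F.append(ctrl.observe()["contact_force"])
print("held mean",np.mean(F,0).round(2))
E
python3 -m handwheel '[[-4,0,2,0,0,0,0],[-7,0,2,0,0,0,0],[-7,-5,2,0,0,0,0],[-7,-8,2,0,0,0,0],[-7,-10,2,0,0,0,0],[-7,-12,2,0,0,0,0],[-7,-14,2,0,0,0,0],[-7,-16,2,0,0,0,0],[-7,-18,2,0,0,0,0]]' | grep -E "pos|contact"
for i in 1; do python3 -m handwheel '[[0,-2,0,0,0,0,0]]';python3 -m handwheel '[[0,-2,0,0,0,0,0]]';python3 -m handwheel '[[0,-2,0,0,0,0,0]]';python3 -m handwheel '[[0,-2,0,0,0,0,0]]';python3 -m handwheel '[[0,-2,0,0,0,0,0]]';python3 -m handwheel '[[0,-2,0,0,0,0,0]]'; done | grep -E "pos|contact|finger"
python3 f.py; python3 -c "
from h import *
d=shot('top','pics/t1.png'); d=shot('side','pics/s2.png')"
```

```text
tcp_pos: [0.6633, 0.1412, 0.0447]
contact_force: [2.2, -0.3, 0.0]
tcp_pos: [0.6613, 0.1412, 0.0447]
contact_force: [3.1, 0.4, -0.7]
finger_force: 1.2
tcp_pos: [0.6593, 0.1412, 0.0447]
contact_force: [1.7, -0.1, -0.8]
finger_force: 1.2
tcp_pos: [0.6573, 0.1412, 0.0447]
contact_force: [3.1, 0.0, -0.2]
finger_force: 1.2
tcp_pos: [0.6553, 0.1412, 0.0447]
contact_force: [3.0, -0.1, -0.1]
finger_force: 1.2
tcp_pos: [0.6532, 0.1412, 0.0447]
contact_force: [3.3, -0.5, -0.3]
finger_force: 1.3
tcp_pos: [0.6512, 0.1412, 0.0447]
contact_force: [2.9, -0.0, -1.1]
finger_force: 1.3
held mean [ 1.2  -0.23  0.23]
```

View pics/s2.png

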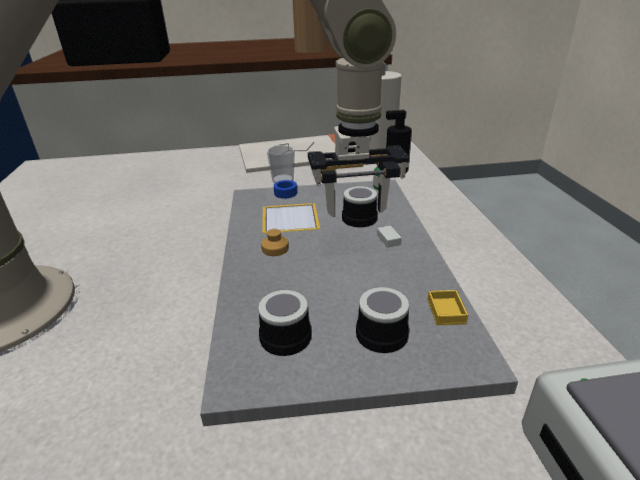

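Pushing pot 1 took a steady 2.9 N or so. An empty pot weighs only 1.1 N and could hardly resist that much, so pot 1 is the full one. Next I centre on it and turn towards the plate.

```bash
python3 -m handwheel '[[0,4,0,0,0,0,0],[0,8,0,0,0,0,0],[0,11.5,0,0,0,0,0],[0,11.5,0,0,0,10,0],[0,11.5,0,0,0,17,0],[0,11.5,0,0,0,17,0]]' | grep -E "pos|contact"
python3 -m handwheel '[[0,0,0,0,0,0,80],[0,0,0,0,0,0,80],[0,0,0,0,0,0,80],[0,0,0,0,0,0,80],[0,0,0,0,0,0,80],[0,0,0,0,0,0,80]]' 4
python3 - <<'E'
from h import *
a=np.array([.516,.186]); p=ctrl.observe()["tcp_pos"][:2]; u=(p-a)/np.linalg.norm(p-a); print(p-a,np.degrees(np.arctan2(u[1],u[0])),np.linalg.norm(p-a))
rows(*(a+u*.06),.0447,-17)
E
```

```text
tcp_pos: [0.6628, 0.1414, 0.0445]
contact_force: [-0.9, 0.2, -0.3]
time: 6.7
tcp_pos: [0.6628, 0.1411, 0.0446]
tcp_rot: [0.0, 0.804, 0.595, -0.0]
contact_force: [-2.6, 0.5, 0.4]
opening: 0.0722
finger_force: 4.0
[ 0.14679013 -0.0448969 ] -17.00665801868629 0.15350268674319661
shift [  0.1 -93.5  -0.1] rz 0.0 t 6.7 tcp [0.6628 0.1411 0.0446] F [-2.61  0.48  0.43] open 0.07217821449275075
```

```bash
python3 -m handwheel '[[0,-8,0,0,0,0,80],[0,-18,0,0,0,0,80],[0,-28,0,0,0,0,80],[0,-38,0,0,0,0,80],[0,-48,0,0,0,0,80],[0,-58,0,0,0,0,80],[0,-68,0,0,0,0,80],[0,-78,0,0,0,0,80],[0,-88,0,0,0,0,80],[0,-93,0,0,0,0,80]]'
python3 -m handwheel '[[0,0,0,0,0,0,40],[0,0,0,0,0,0,40],[0,0,0,0,0,0,40],[0,0,0,0,0,0,40]]'
python3 - <<'E'
from h import *
rows(.516,.186,.0447,-17)
im=[]
for n in("top","side"):
    shot(n,f"pics/{n}2.png"); 
a=cv2.imread("pics/top2.png")[180:340,160:360]; b=cv2.imread("pics/side2.png")[140:300,240:440]
cv2.imwrite("pics/c2.png",cv2.resize(np.hstack([a,b]),None,fx=2,fy=2))
E
```

```text
time: 7.95
tcp_pos: [0.5731, 0.1687, 0.0447]
tcp_rot: [-0.0, 0.803, 0.595, -0.0]
contact_force: [-0.2, -1.1, -5.3]
opening: 0.0722
finger_force: 3.8
time: 8.45
tcp_pos: [0.5741, 0.1682, 0.0448]
tcp_rot: [0.0, 0.804, 0.595, 0.0]
contact_force: [-0.5, -0.1, -0.7]
opening: 0.0783
finger_force: 0.0
shift [  0.  -60.8   0. ] rz 0.0 t 8.45 tcp [0.5741 0.1682 0.0448] F [-0.54 -0.08 -0.75] open 0.0782519186716238
```

View pics/c2.png

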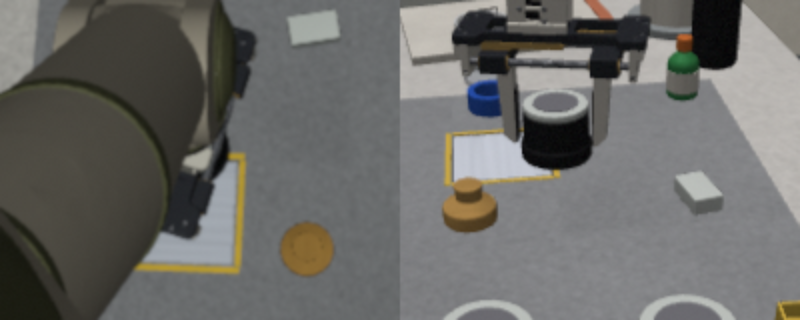

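The pot is at the plate's near edge, free between the opened fingers. The 5 N vertical load during the drag also fits a full pot. Now I push it in loosely.

```bash
python3 -m handwheel '[[0,-4,0,0,0,0,40],[0,-9,0,0,0,0,40],[0,-14,0,0,0,0,40],[0,-19,0,0,0,0,40],[0,-24,0,0,0,0,40],[0,-29,0,0,0,0,40],[0,-34,0,0,0,0,40],[0,-39,0,0,0,0,40],[0,-43,0,0,0,0,40],[0,-43,0,0,0,0,40]]'
python3 - <<'E'
from h import *
rows(.516,.186,.0447,-17)
shot("side","pics/side3.png"); b=cv2.imread("pics/side3.png")[140:300,220:420]
cv2.imwrite("pics/c3.png",cv2.resize(b,None,fx=3,fy=3))
E
```

```text
time: 9.8
tcp_pos: [0.5312, 0.1811, 0.0443]
tcp_rot: [-0.001, 0.803, 0.595, -0.001]
contact_force: [1.3, 0.2, 0.3]
opening: 0.0781
finger_force: 0.1
shift [  0.3 -16.   -0.4] rz 0.1 t 9.8 tcp [0.5312 0.1811 0.0443] F [1.31 0.17 0.28] open 0.0780622448049699
```

View pics/c3.png

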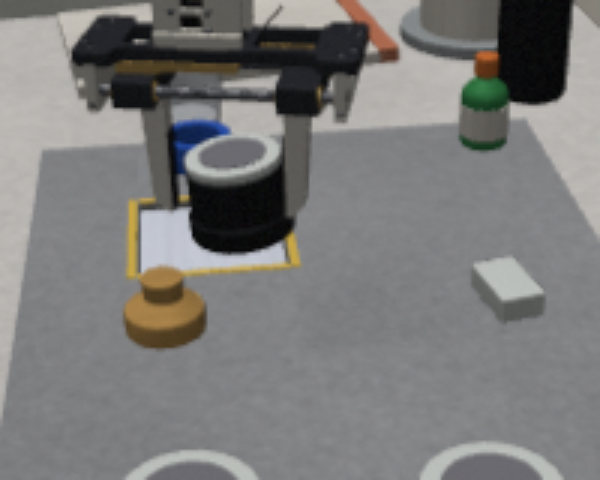

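The pot is tipping slightly into the recess as the plate sinks under its leading edge, as expected. Its rear edge is still on the frame, so I keep pushing.

```bash
python3 -m handwheel '[[0,-4,0,0,0,0,40],[0,-8,0,0,0,0,40],[0,-12,0,0,0,0,40],[0,-15,0,0,0,0,40],[0,-18,0,0,0,0,40],[0,-20,0,0,0,0,40],[0,-16,0,0,0,0,20],[0,-16,0,0,0,0,0],[0,-16,0,0,0,0,0]]'
python3 -m handwheel '[[0,0,0,0,0,0,0],[0,0,0,0,0,0,0],[0,0,-15,0,0,0,0],[0,0,-30,0,0,0,0],[0,0,-60,0,0,0,0],[0,0,-110,0,0,0,0],[0,0,-160,0,0,0,0],[0,0,-190,0,0,0,0]]'
python3 - <<'E'
from h import *
rows(.62,-.15,.23,-17)
shot("side","pics/side4.png"); b=cv2.imread("pics/side4.png")[140:300,220:420]
cv2.imwrite("pics/c4.png",cv2.resize(b,None,fx=3,fy=3))
E
```

```text
time: 10.98
tcp_pos: [0.5172, 0.1855, 0.0446]
tcp_rot: [-0.0, 0.804, 0.595, -0.0]
contact_force: [0.8, -0.2, -0.1]
opening: 0.0924
finger_force: 0.0
time: 11.98
tcp_pos: [0.5179, 0.1855, 0.2384]
tcp_rot: [0.0, 0.804, 0.595, 0.002]
contact_force: [0.6, 0.3, -0.4]
opening: 0.0931
finger_force: 0.0
shift [-291.1  195.6    8.1] rz 0.0 t 11.97 tcp [0.5179 0.1855 0.2384] F [ 0.55  0.31 -0.42] open 0.09305230496883514
```

View pics/c4.png

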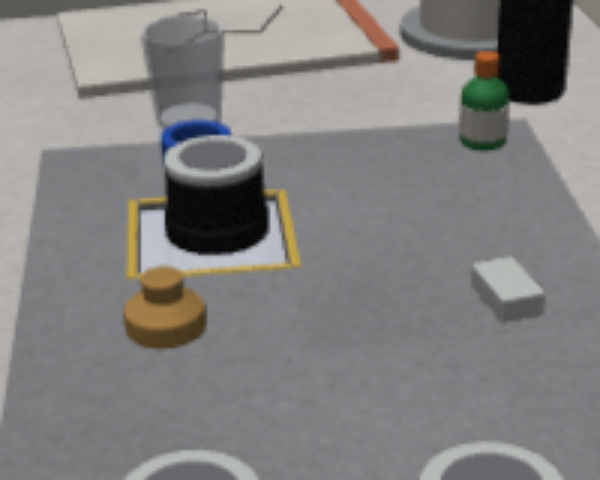

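The pot stands upright inside the frame, with the plate apparently sunk. I'll move the arm away and check from the top.

```bash
python3 -m handwheel '[[-50,35,0,0,0,0,0],[-100,70,0,0,0,0,0],[-150,100,0,0,0,0,0],[-200,130,0,0,0,0,0],[-250,160,0,0,0,0,0],[-290,190,0,0,0,0,0],[-290,190,0,0,0,0,0],[-290,190,0,0,0,0,0]]' | head -2
python3 - <<'E'
from h import *
d=shot("top","pics/top5.png"); a=cv2.imread("pics/top5.png")
cv2.imwrite("pics/c5.png",cv2.resize(a[230:340,160:360],None,fx=4,fy=4))
g=a.max(2); r=cv2.HoughCircles(cv2.resize(g[230:340,200:300],None,fx=4,fy=4),cv2.HOUGH_GRADIENT,1,200,param1=100,param2=20,minRadius=60,maxRadius=80)
for c in r[0]: uv=(c[0]/4+200,c[1]/4+230); print(uv,c[2]/4,ray(d,uv,.079))
E
```

```text
time: 13.02
tcp_pos: [0.6142, -0.1468, 0.2351]
(np.float32(241.125), np.float32(278.875)) 19.025 [0.5214642  0.19823231 0.079     ]
```

View pics/c5.png

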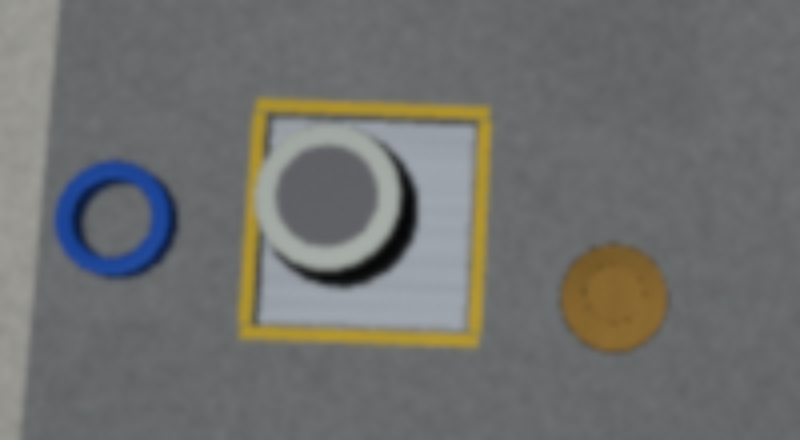

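The pot is inside the recess but about 12 mm off centre: lid at (242,279.5), about (0.520, 0.197), with the plate centre at (0.516, 0.186). A short nudge towards −y will give more margin.

```bash
python3 - <<'E'
from h import *
rows(.519,.192,.15,-90); print(ctrl.observe()["q"].round(2))
E
```

```text
shift [ 295.6 -189.3   85.3] rz 73.1 t 13.07 tcp [ 0.6143 -0.1459  0.235 ] F [ 0.89  0.58 -0.1 ] open 0.09298356973785708
[-0.17  0.5   0.47  1.83 -0.29  0.88  0.14]
```

```bash
python3 -m handwheel '[[50,-32,0,0,0,10,0],[100,-64,0,0,0,20,0],[150,-96,0,0,0,30,0],[200,-128,0,0,0,40,0],[250,-160,0,0,0,50,0],[295.6,-189.3,0,0,0,60,0],[295.6,-189.3,40,0,0,70,0],[295.6,-189.3,85,0,0,73.1,0],[295.6,-189.3,85,0,0,73.1,0],[295.6,-189.3,85,0,0,73.1,0]]'
python3 - <<'E'
from h import *
rows(.519,.192,.043,-90)
shot("side","pics/side6.png"); b=cv2.imread("pics/side6.png")[110:270,220:420]
cv2.imwrite("pics/c6.png",cv2.resize(b,None,fx=3,fy=3))
E
```

```text
time: 14.32
tcp_pos: [0.52, 0.191, 0.151]
tcp_rot: [-0.0, 1.0, 0.0, 0.0]
contact_force: [0.6, 0.4, 0.5]
opening: 0.0931
finger_force: 0.0
shift [ -1.   -0.9 108. ] rz 0.0 t 14.32 tcp [0.52  0.191 0.151] F [0.64 0.4  0.51] open 0.09314111916023113
```

View pics/c6.png

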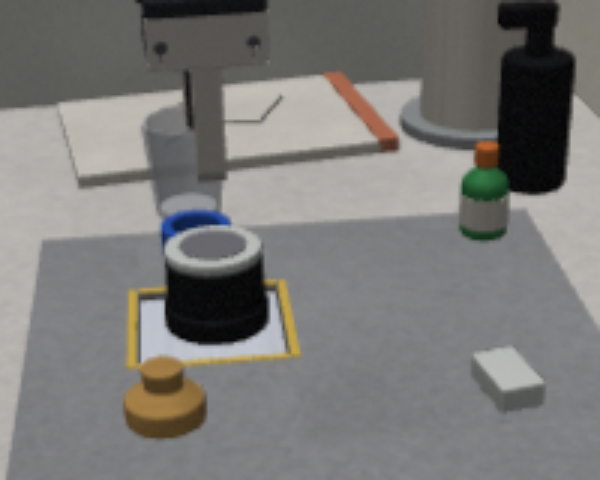

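The fingers line up with the pot. I descend and nudge it.

```bash
python3 -m handwheel '[[0,-1.5,40,0,0,0,0],[0,-1.5,65,0,0,0,0],[0,-1.5,85,0,0,0,0],[0,-1.5,100,0,0,0,0],[0,-1.5,106,0,0,0,0],[0,-1.5,106,0,0,0,0]]' | grep -E "pos|contact"
python3 -m handwheel '[[0,4,0,0,0,0,0],[0,7,0,0,0,0,0],[0,10,0,0,0,0,0],[0,12,0,0,0,0,0],[0,14,0,0,0,0,0],[0,16,0,0,0,0,0],[0,17,0,0,0,0,0]]' | grep -E "pos|contact"
python3 -m handwheel '[[0,-4,0,0,0,0,0],[0,-9,0,0,0,0,0],[0,-9,0,0,0,0,0],[0,-9,-15,0,0,0,0],[0,-9,-30,0,0,0,0],[0,-9,-60,0,0,0,0],[0,-9,-110,0,0,0,0],[0,-9,-160,0,0,0,0],[0,-9,-200,0,0,0,0]]' | grep -E "pos|contact"
python3 -m handwheel '[[0,50,0,0,0,0,0],[0,100,0,0,0,0,0],[0,150,0,0,0,0,0],[0,200,0,0,0,0,0],[0,250,0,0,0,0,0],[0,300,0,0,0,0,0],[0,340,0,0,0,0,0],[0,340,0,0,0,0,0]]' | grep -E "pos|contact"
python3 - <<'E'
from h import *
shot("top","pics/top7.png"); shot("side","pics/side7.png")
a=cv2.resize(cv2.imread("pics/top7.png")[230:340,200:300],None,fx=4,fy=4); b=cv2.resize(cv2.imread("pics/side7.png")[175:285,220:320],None,fx=4,fy=4)
cv2.imwrite("pics/c7.png",np.hstack([a,b]))
E
```

```text
tcp_pos: [0.5201, 0.1922, 0.0441]
contact_force: [1.1, 0.1, 0.3]
tcp_pos: [0.52, 0.1756, 0.0439]
contact_force: [-0.1, 5.1, 4.8]
tcp_pos: [0.5197, 0.1837, 0.2467]
contact_force: [1.0, 0.2, 1.1]
tcp_pos: [0.5185, -0.1595, 0.2451]
contact_force: [-0.2, -0.1, 0.1]
```

View pics/c7.png

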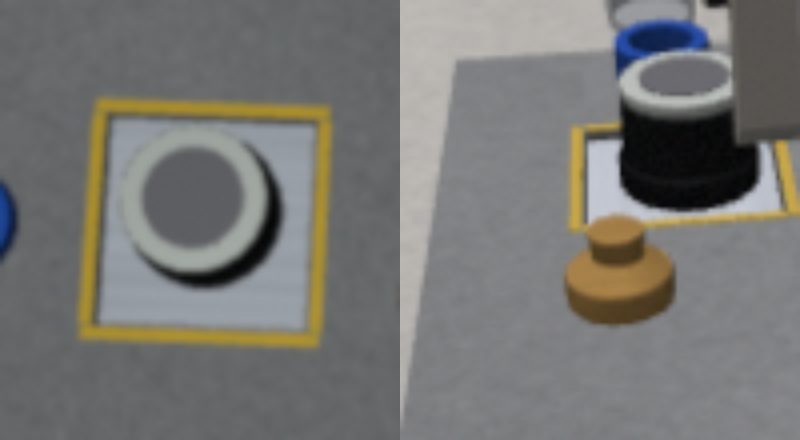

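The lid is now at (248.5,280), about (0.52, 0.185), only a few millimetres from the plate centre. The pot is flat in the recess and the arm is clear, so I hand in.

```bash
python3 -c "
from rig import ctrl
print(ctrl.hand_in())"
```

```text
the job is handed in; nothing more can be done
None
```

The job is handed in, with no verdict returned: the full pot (the one nearest the plate, identified by its ~2.9 N sliding drag; the other two were not nudged) stands flat on the sunken plate about 4 mm off centre by camera, and nothing else was touched.

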